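# Arm the bench cable tester

### The job

Arm the bench cable tester: lift the black hinged guard on its top, flip the steel toggle beneath it right over to the other side, and shut the guard again. Leave the tester's other, uncovered toggle as it is.

Things in the scene. Friction and masses are not known exactly. Their poses are not given: they have to be found in the camera images.
- tester: Cable tester: grey metal case fixed to the desk, 130 (x) x 200 (y) x 50 high, origin at the centre of its underside, z up. Offsets here are mm in its frame. On top, a black box-shaped guard, 90 x 80 x 55 high (shut: x -27 to 63, y -85 to -5, z 53 to 108), hinged at its +x side, and an uncovered toggle. A similar grey box with bare switches and a low black block has no guard: not wanted.
- guard (a joint): Guard angle, rad: 0 shut, 1.83 open stop. Hinge line along y at x 63, z 53. Handle: level round steel bar 10 thick, 60 long along y, on end posts, 40 clear of the front wall; middle when shut x -72, y -45, z 79; it rises and swings over to +x, always 45 beyond the wall. Weighs 120 g, loose hinge: falls shut below 0.9, falls open beyond 1.2 and rests on the stop. Bar can turn in a light grip.
- hv_toggle (a joint): Toggle under the guard, rad: near 0 (start) it leans to -y of the tester, at 0.9 (stop) to +y, towards the uncovered toggle. Steel rod 8 thick, 40 long, 14 ball at its tip; pivot at x 13, y -45, z 50; the ball is at z 86 at either stop, 17 to that side of the pivot. A push of about 1 N moves it; it stays where left. The shut guard clears it either way.
- lamp_toggle (a joint): The tester's uncovered toggle, same shape, size and sense, pivot at x 13, y 60, z 50; starts near 0. To be left as it is.

How it is judged:
On the way, in this order (a step that is already met when the one before it is completed fails the run):
1. the guard is lifted open (more than 1.2 rad) (value of joint guard above 1.2 rad), for 0.2 s.
2. with the guard open (more than 0.8 rad) the guarded toggle is flipped over (more than 0.7 rad) (value of joint guard above 0.8 rad and value of joint hv_toggle above 0.7 rad), for 0.2 s.
At the end, for the whole second after the job is handed in: The guard is shut (within 0.1 rad) and at rest, the guarded toggle stands flipped over (more than 0.7 of its 0.9 rad), the uncovered toggle still leans the way it did (less than 0.4 rad) (value of joint guard below 0.1 rad and value of joint hv_toggle above 0.7 rad and velocity of joint guard below 0.1 rad/s and value of joint lamp_toggle below 0.4 rad); the robot touches nothing.
It fails at once if the uncovered toggle is flipped (more than 0.4 rad) (value of joint lamp_toggle above 0.4 rad).
It also fails if it takes over 66 s, if anything falls off the work surface, if the arm or the gripper's body presses on something with over 40 N, if the wrist force passes 120 N, or if a joint passes its speed limit or range.

### The arm

A 7-joint arm with a two-finger parallel gripper is mounted at the origin on the work surface. World frame = base frame: x ahead of the robot, y to its left, z up, the work surface at z = 0. Lengths are in m, angles in rad, forces in N, time in s.
With the tool pointing down it reaches from about 0.4 to 0.85 m from the base axis. Payload 4.4 kg.
Tool frame: the origin (TCP) lies at the very end of the fingers, on their centre line; the grasp point (between the pads) lies behind it (env.tcp_to_grasp is the z of the grasp point in the tool frame, in m); z points along the fingers, y is the line along which they close (so a half turn about z gives the same grasp; the last joint's range is limited). The gripper opens to 94 mm and grips with 3 to 60 N. Pads are 16 mm wide; open, the fingers measure 119 mm over their backs; the gripper's body (75 mm by 177 mm) begins 78 mm behind the grasp point.
Start: joints at [1.205, 0.628, 0.038, 1.517, -0.027, 0.996, -0.02], TCP at [0.192, -0.621, 0.205] pointing down, gripper open.
Joint ranges: [-3.06, 3.06], [-0.37, 2.12], [-1.25, 1.32], [0.18, 2.47], [-1.1, 4.24], [0.23, 1.98], [-2.94, 2.94]. Speed limits (rad/s): [2.57, 2.57, 3.14, 3.14, 3.14, 3.14, 3.14].

### API

Orientations are given as a unit quaternion [w, x, y, z].
In Python, from rig import readout, cams, env gives the robot as it stands.
- The arm moves only by the tool drive_tool, never from a script. Its argument "deltas" is a list of rows, each a list of 5 numbers: the shift along the tool's x, y, z in mm, then the turn about the tool's z in rad, then the opening, from 0 (shut) to 1 (fully open). In form: [[x, y, z, turn, hand], ...]. A call has 1 to 12 rows; each row shifts and turns the commanded pose from where the row before left it, along the tool's axes as they then stand; what a row does not reach is not made up. A row lasts 1/8 s, in which the tool goes at most 62.5 mm and 10.7 degrees, less where a joint would pass 70% of its speed; a pose out of reach is approached as far as the arm can. A call with a gripper value outside its range is refused whole. The fingers move at their own pace and stop on an object; "force" is the grip in N (left out, the last holds). Time passes only in rows, so rows that do not move let the fingers close. It gives the time, the measured TCP pose, the force, the opening and the grip force at its end, in the units of the state.
- readout.read_state(): the state, without advancing time (a new reading comes with each control period).
- cams.snapshot(name): name is "scene" or "side" or "wrist"; returns the picture (400x640x3 uint8, red, green, blue); there is no depth.
- cams.camera_model(name): a dict with "mtx" (3x3 intrinsics, pixels), "R" (3x3) and "t" (3): a world point X has camera coordinates R X + t. Camera axes: x right, y down, z forward; pixel columns grow to the right and rows downward; lengths in m; the calibration is good to about 2 mm. A picture is of the moment at which its call begins: read the wrist's pose just before it. camera_model takes no time and is no camera call; for the wrist camera it gives the pose at the moment of the call.
- env.close_job(): hands the job in; it is judged then, once.
The state is a dict: "t": time; "joint_pos": joint angles; "dq": joint speeds; "tau": joint torques, N m; "ee_pos": TCP position; "eef_rot": TCP orientation; "force": force on the tool from outside, world axes, zero at the start; "moment": the same for the moment, N m; "opening": opening from 0.0 (shut) to 1.0 (fully open); "grip_force": force on a finger pad.
Only numpy, scipy, OpenCV 4.12 (cv2) and the standard library are available. Lean on these libraries where they do the work, as an engineer would, in place of code of your own. Each camera call takes 0.05 s, during which the arm holds its last target. There are 200 camera calls.

## Working session

There is one attempt and no reset: what is moved stays moved. The work goes in short steps, Python scripts to look and compute and a tool call to move; the robot and the scene stay as the last step left them, time stands still between calls to the robot, and variables do not carry over. Pictures are saved under pics/ and viewed, at most 10 in all, crops included, and the job is handed in when it is done.

Besides the shell and the picture viewer there is one more tool, called as a command line: name --pt "numbers of a row" for each row, then --argument value for the rest. drive_tool: Moves the arm, as the interface text tells. Its arguments: {"type":"object","properties":{"deltas":{"type":"array","items":{"type":"array","items":{"type":"number"}}},"force":{"type":"number"}},"required":["deltas"]}

```bash
mkdir -p pics; ls
python3 - <<'E'
from rig import readout, cams, env
import cv2
s=readout.read_state();print(s['t'],s['ee_pos'],s['eef_rot'],s['opening'],env.tcp_to_grasp)
for n in('scene','side'):
    cv2.imwrite(f'pics/{n}0.png',cams.snapshot(n)[:,:,::-1])
    m=cams.camera_model(n);print(n,m['mtx'].tolist(),(-m['R'].T@m['t']).round(3),m['R'].round(3).tolist())
E
```

```text
pics
0.0 [ 0.19178935 -0.6203895   0.20459024] [-8.93965480e-04  9.88790344e-01  1.49307853e-01 -1.42839344e-04] 0.9992724294964441 -0.0188
scene [[421.3451964991591, 0.0, 316.40186239491055], [0.0, 421.3451964991591, 194.64920769697406], [0.0, 0.0, 1.0]] [1.102 0.244 0.487] [[-0.364, 0.931, 0.018], [0.54, 0.227, -0.81], [-0.759, -0.285, -0.586]]
side [[438.7696197524312, 0.0, 321.1991550508251], [0.0, 438.7696197524312, 203.1634237662659], [0.0, 0.0, 1.0]] [ 0.418 -0.624  0.445] [[0.978, -0.208, 0.008], [-0.094, -0.477, -0.874], [0.185, 0.854, -0.486]]
```

View pics/scene0.png

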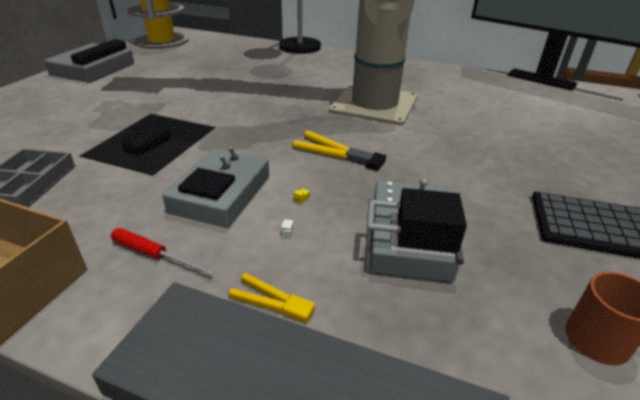

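View pics/side0.png

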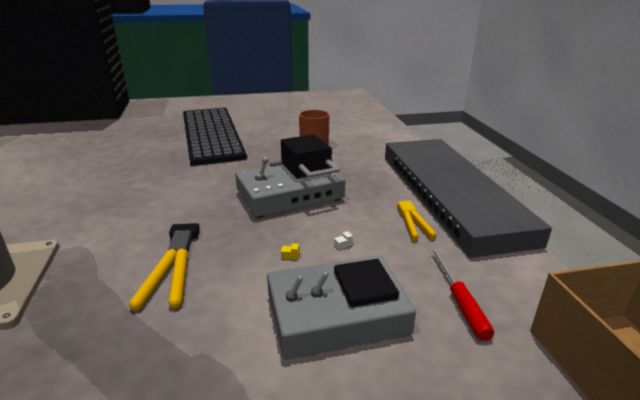

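The scene picture shows the tester at about (418,230), with its bar at the left (375–400, 200–245) and the lamp toggle at (423,185). In the side view it is at (290,180). Next I'll zoom in for the case corners.

Run:
```python
import cv2,numpy as np
a=cv2.imread('pics/scene0.png')[165:290,350:480];b=cv2.imread('pics/side0.png')[125:225,225:355]
r=lambda i,h:cv2.resize(i,(390*1,h),interpolation=cv2.INTER_CUBIC)
o=np.zeros((375,800,3),np.uint8);o[:375,:390]=r(a,375);o[:300,410:]=r(b,300);cv2.imwrite('pics/c1.png',o)
```

```text
(no output)
```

View pics/c1.png

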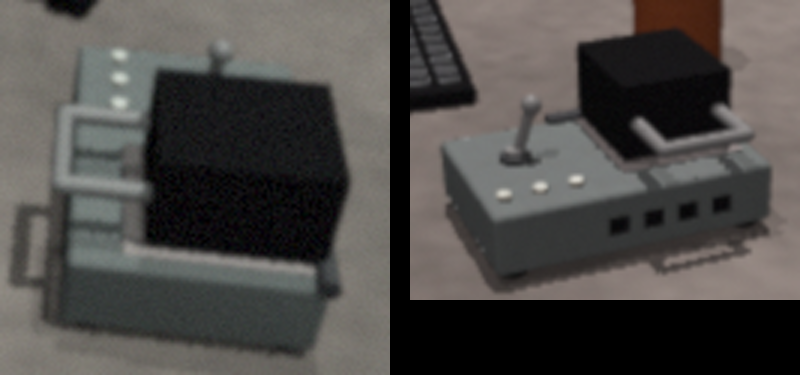

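The crop shows the case corners, the guard's top corners and the bar clearly in both views. I'll cast rays from them and fit the pose.

```bash
cat > h.py <<'E'
import numpy as np
from rig import readout, cams, env
def ray(n,uv,z,m=None):
    m=m or cams.camera_model(n);c=-m['R'].T@m['t'];d=m['R'].T@np.linalg.solve(m['mtx'],[*uv,1]);return c+d*(z-c[2])/d[2]
E
python3 - <<'E'
from h import *
P=[('scene',-65,-100,50,68,288),('scene',-65,100,50,80,48),('scene',-27,-5,108,160,72),('scene',63,-5,108,330,85),('scene',63,-85,108,348,180),
('side',-65,100,50,87,220),('side',65,100,50,33,148),('side',-65,-100,50,360,163),('side',-27,-5,108,212,97),('side',-27,-85,108,318,68),('side',63,-5,108,170,45),('side',63,-85,108,273,30)]
A=[];B=[]
for n,x,y,z,u,v in P:
    o=(350,165) if n=='scene' else (225,125)
    A.append([x/1e3,y/1e3]);B.append(ray(n,(o[0]+u/3,o[1]+v/3),z/1e3)[:2])
A=np.array(A);B=np.array(B)
a=A-A.mean(0);b=B-B.mean(0)
yaw=np.arctan2((a[:,0]*b[:,1]-a[:,1]*b[:,0]).sum(),(a*b).sum())
R=np.array([[np.cos(yaw),-np.sin(yaw)],[np.sin(yaw),np.cos(yaw)]]);t=B.mean(0)-R@A.mean(0)
print(yaw,t);print(((A@R.T+t-B)*1e3).round(1).tolist())
for n,p in dict(bar=(-72,-45),piv=(13,-45),hinge=(63,-45),lamp=(13,60)).items():print(n,R@np.array(p)/1e3+t)
E
```

```text
1.8243304425689695 [0.53087652 0.19624061]
[[-14.1, -8.4], [-1.7, -10.4], [-1.4, -8.5], [-1.2, -5.9], [-0.0, -1.9], [2.5, -3.7], [-1.4, 9.2], [7.0, 0.4], [7.0, 15.5], [5.7, -0.1], [-1.1, 4.9], [-1.3, 8.9]]
bar [0.59249748 0.13782951]
piv [0.57117722 0.22011223]
hinge [0.55863589 0.26851383]
lamp [0.46953386 0.19377543]
```

```bash
cat >> h.py <<'E'
from scipy.spatial.transform import Rotation as Ro
def rot(s): q=s['eef_rot'];return Ro.from_quat([q[1],q[2],q[3],q[0]]).as_matrix()
def to(p,s=None):
    "tool-frame shift in mm to put TCP at world p"
    s=s or readout.read_state();return (rot(s).T@(np.array(p)-s['ee_pos'])*1e3).round(1)
E
python3 - <<'E'
from h import *
s=readout.read_state();R=rot(s);m=cams.camera_model('wrist')
print(R.round(3).tolist());c=-m['R'].T@m['t'];print('cam in tool',R.T@(c-s['ee_pos']),(m['R']@R).round(2).tolist(),m['mtx'][0,0])
print(to([.60,.12,.26]))
E
```

```text
[[0.955, 0.295, -0.001], [0.295, -0.955, 0.002], [-0.0, -0.002, -1.0]]
cam in tool [ 6.56688544e-02 -1.65703979e-05 -1.78254340e-01] [[0.0, 1.0, -0.0], [-0.97, 0.0, -0.23], [-0.23, 0.0, 0.97]] 339.67516269165816
[ 608.7 -587.   -54.4]
```

drive_tool --pt "38 -36 -15 0.05 0.7" --pt "38 -36 -15 0 0.7" --pt "38 -36 -15 0 0.7" --pt "38 -36 -10 0 0.7" --pt "38 -36 0 0 0.7" --pt "38 -36 0 0 0.7" --pt "38 -36 0 0 0.7" --pt "38 -36 0 0 0.7" --pt "38 -36 0 0 0.7" --pt "38 -36 0 0 0.7" --pt "38 -36 0 0 0.7" --pt "38 -36 0 0 0.7"

```text
t: 1.6
ee_pos: [0.5253, -0.0869, 0.2603]
eef_rot: [0.0, 0.992, 0.124, -0.0]
force: [0.1, -0.2, -0.4]
opening: 0.701
grip_force: 0.0
```

drive_tool --pt "38 -36 0 0 0.42" --pt "38 -36 0 0 0.42" --pt "38 -36 0 0 0.42" --pt "38 -36 0 0 0.42" --pt "0 0 0 0 0.42" --pt "0 0 0 0 0.42"

```text
t: 2.35
ee_pos: [0.6359, 0.0879, 0.2598]
eef_rot: [0.001, 0.992, 0.124, -0.001]
force: [0.4, -0.5, 0.4]
opening: 0.423
grip_force: 0.0
```

Run:
```python
from h import *
import cv2,json
s=readout.read_state();m=cams.camera_model('wrist')
cv2.imwrite('pics/w1.png',cams.snapshot('wrist')[:,:,::-1]);json.dump({k:np.array(v).tolist() for k,v in m.items()},open('w1.json','w'))
print(s['t'],s['ee_pos'],s['opening'],rot(s).round(3).tolist(),s['joint_pos'])
```

```text
2.35 [0.63589209 0.08785113 0.2597861 ] 0.4228989699828459 [[0.969, 0.247, -0.002], [0.247, -0.969, -0.001], [-0.002, 0.001, -1.0]] [-0.13104434  0.5688371  -0.0853343   1.46809094  0.05237026  1.10864698
 -1.54774395]
```

View pics/w1.png

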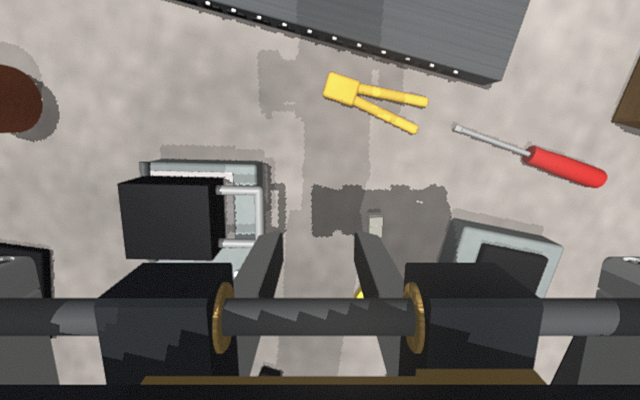

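The wrist view shows the bar running vertically near column 260, rows 186–246, with its posts going left to the black guard. I'll measure it by mask.

Run:
```python
from h import *
import cv2,json
m={k:np.array(v) for k,v in json.load(open('w1.json')).items()}
im=cv2.imread('pics/w1.png');g=cv2.cvtColor(im,cv2.COLOR_BGR2GRAY).astype(int)
for r in range(180,254,4):print(r,g[r,226:274:2].tolist(),im[r,258].tolist())
for uv in [(259.5,186),(258.5,246)]:print(ray('wrist',uv,.079,m))
```

```text
180 [110, 116, 237, 214, 162, 162, 163, 165, 168, 160, 162, 164, 165, 167, 151, 110, 60, 59, 71, 92, 113, 88, 85, 162] [62, 60, 60]
184 [155, 152, 152, 144, 123, 172, 173, 158, 174, 200, 158, 158, 200, 184, 149, 101, 59, 61, 74, 88, 114, 84, 87, 90] [59, 60, 57]
188 [184, 186, 183, 183, 182, 178, 176, 179, 175, 174, 175, 170, 172, 172, 170, 172, 166, 145, 88, 90, 102, 91, 90, 87] [167, 166, 167]
192 [199, 199, 202, 203, 204, 203, 205, 206, 208, 211, 208, 210, 209, 210, 212, 214, 222, 177, 126, 90, 113, 90, 110, 169] [221, 223, 221]
196 [128, 151, 149, 143, 127, 195, 194, 191, 193, 192, 193, 193, 191, 191, 174, 203, 220, 176, 127, 90, 118, 92, 108, 164] [221, 221, 219]
200 [145, 154, 154, 149, 126, 194, 189, 192, 189, 192, 191, 189, 192, 195, 167, 202, 221, 180, 129, 84, 106, 106, 84, 161] [220, 221, 220]
204 [123, 158, 155, 155, 122, 192, 190, 190, 193, 194, 195, 192, 190, 194, 178, 199, 221, 184, 134, 82, 91, 87, 119, 161] [221, 221, 222]
208 [133, 158, 159, 159, 97, 192, 190, 189, 191, 191, 195, 192, 193, 191, 184, 198, 219, 180, 131, 82, 85, 84, 82, 155] [218, 219, 218]
212 [122, 
[... 840 characters left out ...]
153, 154, 141, 103, 107, 106, 106, 106, 105, 108, 106, 108, 110, 194, 138, 88, 90, 93, 93, 92, 94, 93] [137, 138, 137]
240 [158, 157, 153, 151, 151, 151, 151, 150, 144, 144, 144, 143, 143, 139, 137, 126, 90, 93, 95, 91, 94, 91, 91, 90] [89, 91, 89]
244 [225, 225, 226, 224, 228, 229, 230, 229, 230, 231, 229, 228, 230, 232, 108, 88, 94, 92, 92, 94, 95, 92, 95, 94] [93, 94, 93]
248 [186, 173, 151, 158, 167, 175, 176, 172, 166, 169, 168, 177, 170, 97, 93, 94, 92, 88, 93, 92, 91, 92, 95, 95] [91, 92, 91]
252 [187, 185, 184, 184, 184, 186, 185, 181, 182, 184, 186, 178, 88, 87, 92, 89, 94, 93, 93, 90, 89, 94, 93, 81] [93, 94, 94]
[0.62284474 0.14914375 0.079     ]
[0.55608094 0.1359621  0.079     ]
```

drive_tool --pt "-16 -32 0 0 0.42" --pt "-15 -32 0 0 0.42" --pt "0 0 40 0 0.42" --pt "0 0 40 0 0.42" --pt "0 0 20 0 0.42" --pt "0 0 0 0 0.42"

```text
t: 3.15
ee_pos: [0.5893, 0.1409, 0.1594]
eef_rot: [0.001, 0.992, 0.123, -0.002]
force: [-0.8, -0.0, 0.5]
opening: 0.419
grip_force: 0.0
```

Run:
```python
from h import *
import cv2
s=readout.read_state();print(s['ee_pos'],to([.590,.1425,.065]))
cv2.imwrite('pics/w2.png',cams.snapshot('wrist')[:,:,::-1])
m=cams.camera_model('wrist')
for p in ([.590,.1425,.079],s['ee_pos']):
    c=m['mtx']@(m['R']@np.array(p)+m['t']);print(c[:2]/c[2])
```

```text
[0.58934176 0.14085576 0.15937053] [ 1.4 -1.5 94.4]
[316.60905035 211.43213072]
[318.63421371 248.59282414]
```

View pics/w2.png

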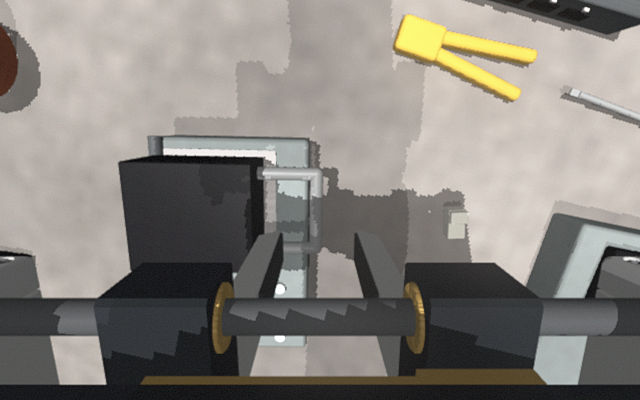

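The bar lies at column 316, rows 172–246, centred between the fingers as predicted. I'll go down and grip it.

drive_tool --pt "1 -1 40 0 0.42" --pt "0 0 40 0 0.42" --pt "0 0 14 0 0.42" --pt "0 0 0 0 0.42" --pt "0 0 0 0 0" --pt "0 0 0 0 0" --pt "0 0 0 0 0" --pt "0 0 0 0 0" --force 6

```text
t: 4.2
ee_pos: [0.5921, 0.1436, 0.0672]
eef_rot: [0.0, 0.992, 0.124, 0.001]
force: [-0.2, -1.2, 3.1]
opening: 0.104
grip_force: 6.0
```

Run:
```python
import numpy as np
# arc steps: tool y = -tester x, tool z = -up
th=np.concatenate([np.linspace(0,1.7,17)])
f=np.arctan2(26,-135)-th;r=np.hypot(26,135)
x=r*np.cos(f);z=r*np.sin(f)
for i in range(1,len(th)):print(th[i].round(2),(-(x[i]-x[i-1])).round(1),(-(z[i]-z[i-1])).round(1))
```

```text
0.11 -3.5 -14.2
0.21 -5.0 -13.7
0.32 -6.4 -13.1
0.42 -7.8 -12.4
0.53 -9.0 -11.5
0.64 -10.2 -10.4
0.74 -11.3 -9.3
0.85 -12.2 -8.0
0.96 -13.0 -6.7
1.06 -13.6 -5.3
1.17 -14.1 -3.8
1.27 -14.4 -2.3
1.38 -14.6 -0.8
1.49 -14.6 0.8
1.59 -14.4 2.3
1.7 -14.1 3.8
```

drive_tool --pt "0 -3.5 -14.2 0 0" --pt "0 -5 -13.7 0 0" --pt "0 -6.4 -13.1 0 0" --pt "0 -7.8 -12.4 0 0" --pt "0 -9 -11.5 0 0" --pt "0 -10.2 -10.4 0 0" --pt "0 -11.3 -9.3 0 0" --pt "0 -12.2 -8 0 0"

```text
t: 5.2
ee_pos: [0.5766, 0.2084, 0.1612]
eef_rot: [-0.0, 0.992, 0.124, 0.002]
force: [4.2, -2.2, 3.7]
opening: 0.101
grip_force: 6.0
```

drive_tool --pt "0 -13 -6.7 0 0" --pt "0 -13.6 -5.3 0 0" --pt "0 -14.1 -3.8 0 0" --pt "0 -14.4 -2.3 0 0" --pt "0 -14.6 -0.8 0 0" --pt "0 -14.6 0.8 0 0" --pt "0 -14.4 2.3 0 0" --pt "0 -14.1 3.8 0 0" --pt "0 0 0 0 0" --pt "0 0 0 0 0"

```text
t: 6.45
ee_pos: [0.5461, 0.3167, 0.1707]
eef_rot: [0.0, 0.992, 0.125, -0.001]
force: [-0.3, 0.1, -0.1]
opening: 0.105
grip_force: 6.0
```

drive_tool --pt "0 -12 4.5 0 0" --pt "0 0 0 0 0" --pt "0 0 0 0 0.42" --pt "0 0 0 0 0.42" --pt "0 0 0 0 0.42" --pt "0 0 -40 0 0.42" --pt "0 0 -40 0 0.42" --pt "0 0 0 0 0.42"

```text
t: 7.45
ee_pos: [0.5464, 0.3297, 0.2503]
eef_rot: [-0.002, 0.992, 0.124, 0.003]
force: [-0.3, 1.3, -0.3]
opening: 0.419
grip_force: 0.0
```

Run:
```python
from h import *
import cv2
s=readout.read_state();print(s['t'],s['ee_pos'],s['opening'],s['force'])
a=cams.snapshot('scene')[:,:,::-1];b=cams.snapshot('side')[:,:,::-1]
cv2.imwrite('pics/o1.png',np.hstack([cv2.resize(a[100:300,340:540],(400,400)),cv2.resize(b[70:230,220:380],(400,400))]))
```

```text
7.45 [0.54639768 0.32969281 0.25027791] 0.4193670044628125 [-0.26636362  1.26962903 -0.33557179]
```

View pics/o1.png

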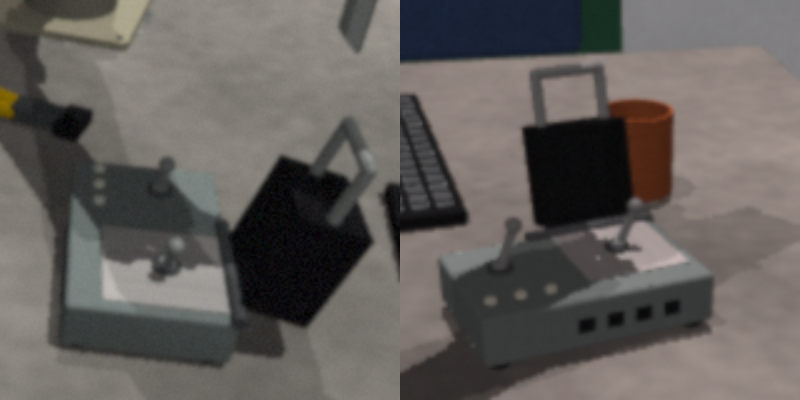

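The guard stands open on its stop. In the right half, the guarded toggle (base 615,245, ball 635,205) leans to -y, same as the lamp toggle. Next I'll close the fingers, go to -y of the ball and sweep.

drive_tool --pt "16 38 -8 0 0.1" --pt "16 38 0 0 0" --pt "16 37 0 0 0" --pt "0 0 45 0 0" --pt "0 0 45 0 0" --pt "0 0 45 0 0" --pt "0 0 25 0 0" --pt "0 0 0 0 0"

```text
t: 8.55
ee_pos: [0.616, 0.2297, 0.0909]
eef_rot: [0.001, 0.992, 0.125, -0.004]
force: [0.0, -0.2, 0.7]
opening: 0.006
grip_force: 0.0
```

Run:
```python
from h import *
s=readout.read_state();print(s['t'],s['ee_pos'],s['opening'],s['force'])
c,k=-.245,.969
d=s['ee_pos'][:2]-np.array([.592,.1436]);print('tester xy',d@[c,k]*1e3-72,d@[-k,c]*1e3-45)
```

```text
8.55 [0.61595648 0.22968345 0.09092927] 0.005543167837290825 [ 0.01156138 -0.19256895  0.74372021]
tester xy 5.5455213635489 -89.30427080563219
```

drive_tool --pt "0 -2 21 0 0" --pt "0 0 0 0 0" --pt "-10 0 0 0 0" --pt "-10 0 0 0 0" --pt "-8 0 0 0 0" --pt "-7 0 0 0 0" --pt "-5 0 0 0 0" --pt "0 0 0 0 0"

```text
t: 9.55
ee_pos: [0.5787, 0.2228, 0.0734]
eef_rot: [0.0, 0.992, 0.125, -0.001]
force: [0.1, 0.2, 0.5]
opening: 0.005
grip_force: 0.0
```

Run:
```python
from h import *
import cv2
s=readout.read_state();print(s['t'],s['ee_pos'],s['opening'],s['force'])
c,k=-.245,.969
d=s['ee_pos'][:2]-np.array([.592,.1436]);print('tester xy',d@[c,k]*1e3-72,d@[-k,c]*1e3-45)
b=cams.snapshot('side')[:,:,::-1]
cv2.imwrite('pics/o2.png',cv2.resize(b[70:230,220:380],(480,480)))
```

```text
9.55 [0.57866028 0.22277819 0.07340351] 0.004573597410260434 [0.09522803 0.17884222 0.46918243]
tester xy 7.991897137869103 -51.472462789245256
```

View pics/o2.png

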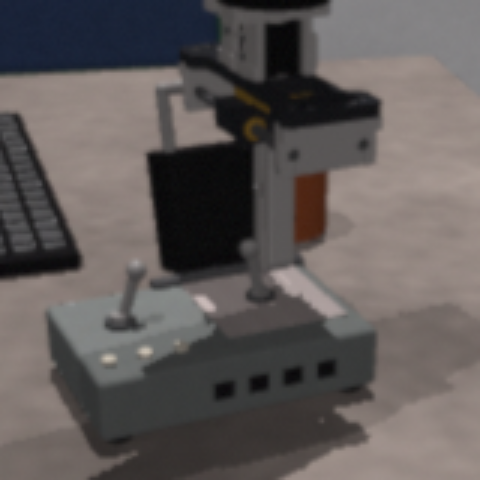

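The toggle (base 260,293, ball 248,247) now leans to +y, and the lamp toggle is unchanged. I'll press a little more, up to the stop.

drive_tool --pt "-2 0 0 0 0" --pt "-2 0 0 0 0" --pt "-2 0 0 0 0" --pt "0 0 0 0 0"

```text
t: 10.1
ee_pos: [0.5736, 0.2214, 0.0736]
eef_rot: [0.0, 0.992, 0.125, -0.0]
force: [1.5, 0.4, 0.5]
opening: 0.002
grip_force: 0.4
```

drive_tool --pt "-2 0 0 0 0" --pt "0 0 0 0 0"

```text
t: 10.35
ee_pos: [0.5716, 0.2209, 0.0736]
eef_rot: [0.0, 0.992, 0.125, -0.0]
force: [0.6, 0.2, -0.3]
opening: 0.007
grip_force: 0.4
```

drive_tool --pt "-2 0 0 0 0" --pt "0 0 0 0 0"

```text
t: 10.6
ee_pos: [0.5709, 0.2206, 0.074]
eef_rot: [-0.0, 0.992, 0.124, 0.001]
force: [3.1, -0.5, -0.4]
opening: 0.005
grip_force: 1.5
```

drive_tool --pt "-2 0 0 0 0" --pt "0 0 0 0 0"

```text
t: 10.85
ee_pos: [0.5703, 0.2204, 0.0743]
eef_rot: [-0.0, 0.992, 0.124, 0.002]
force: [5.5, 0.1, 0.1]
opening: 0.007
grip_force: 2.5
```

At the stop: force is rising and the arm no longer advances. I'll back off and lift.

drive_tool --pt "10 0 0 0 0" --pt "8 0 -10 0 0" --pt "0 0 -45 0 0" --pt "0 0 -45 0 0" --pt "0 0 -45 0 0" --pt "0 0 -40 0 0.3" --pt "0 0 0 0 0.42" --pt "0 0 0 0 0.42"

```text
t: 11.85
ee_pos: [0.5845, 0.2244, 0.2581]
eef_rot: [0.0, 0.992, 0.125, -0.001]
force: [0.0, -0.2, -0.9]
opening: 0.294
grip_force: 0.0
```

Run:
```python
from h import *
s=readout.read_state();print(s['t'],s['ee_pos']);print(to([.5455,.3300,.166]))
```

```text
11.85 [0.58450539 0.22439031 0.25808878]
[ -11.5 -112.    92.1]
```

drive_tool --pt "-4 -38 0 0 0.42" --pt "-4 -37 0 0 0.42" --pt "-4 -37 0 0 0.42" --pt "0 0 0 0 0.42" --pt "0 0 30 0 0.42" --pt "0 0 30 0 0.42" --pt "0 0 29 0 0.42" --pt "0 0 0 0 0.42" --pt "0 0 0 0 0" --pt "0 0 0 0 0" --pt "0 0 0 0 0" --pt "0 0 0 0 0"

```text
t: 13.35
ee_pos: [0.5464, 0.3309, 0.1705]
eef_rot: [-0.001, 0.992, 0.125, 0.001]
force: [0.2, 0.7, 2.2]
opening: 0.103
grip_force: 6.0
```

Run:
```python
from h import *
s=readout.read_state();print(s['t'],s['ee_pos'],s['force'])
c,k=-.245,.969
d=s['ee_pos'][:2]-np.array([.592,.1436]);X=d@[c,k]*1e3-72-63;Z=s['ee_pos'][2]*1e3+12-53
print(X,Z,np.hypot(X,Z));f0=np.arctan2(26,-135);t0=f0-np.arctan2(Z,X);print(t0)
th=np.linspace(1.8,0,19);r=np.hypot(26,135);x=r*np.cos(f0-th);z=r*np.sin(f0-th)
print(np.c_[-np.diff(x),-np.diff(z)].round(1).tolist())
```

```text
13.35 [0.54643039 0.33087178 0.17048862] [0.15269993 0.65454809 2.193766  ]
57.630915079817754 129.48862455157823 141.73435102753584
1.7992761089900036
[[12.8, -5.0], [13.2, -3.7], [13.5, -2.3], [13.7, -1.0], [13.7, 0.4], [13.6, 1.8], [13.4, 3.1], [13.0, 4.5], [12.5, 5.7], [11.9, 7.0], [11.1, 8.1], [10.2, 9.2], [9.3, 10.1], [8.2, 11.0], [7.1, 11.8], [5.9, 12.4], [4.6, 13.0], [3.3, 13.3]]
```

Bar gripped again (opening 0.103); now I'll swing it back along the arc.

drive_tool --pt "0 12.8 -4 0 0" --pt "0 13.2 -3 0 0" --pt "0 13.5 -2 0 0" --pt "0 13.7 -0.5 0 0" --pt "0 13.7 0.6 0 0" --pt "0 13.6 2 0 0" --pt "0 13.4 3.3 0 0" --pt "0 13 4.6 0 0" --pt "0 12.5 5.7 0 0" --pt "0 11.9 7 0 0"

```text
t: 14.6
ee_pos: [0.5774, 0.2007, 0.155]
eef_rot: [0.001, 0.992, 0.124, -0.002]
force: [-4.2, -2.9, 1.8]
opening: 0.106
grip_force: 6.0
```

drive_tool --pt "0 11.1 8.1 0 0" --pt "0 10.2 9.2 0 0" --pt "0 9.3 10.1 0 0" --pt "0 8.2 11 0 0" --pt "0 7.1 11.8 0 0" --pt "0 5.9 12.4 0 0" --pt "0 4.6 13 0 0" --pt "0 3.3 11 0 0" --pt "0 0 0 0 0"

```text
t: 15.72
ee_pos: [0.5937, 0.1449, 0.0685]
eef_rot: [-0.0, 0.992, 0.125, 0.0]
force: [-2.0, -1.2, 0.7]
opening: 0.109
grip_force: 6.0
```

drive_tool --pt "0 0 1 0 0" --pt "0 0 0 0 0.42" --pt "0 0 0 0 0.42" --pt "0 0 0 0 0.42" --pt "0 0 -20 0 0.42" --pt "0 0 -40 0 0.42" --pt "0 0 -50 0 0.42" --pt "0 0 -50 0 0.42" --pt "0 50 0 0 0.42" --pt "0 50 0 0 0.42" --pt "0 50 0 0 0.42" --pt "0 0 0 0 0.42"

```text
t: 17.23
ee_pos: [0.6311, -0.0066, 0.2284]
eef_rot: [0.002, 0.993, 0.121, 0.0]
force: [0.4, 0.2, 0.7]
opening: 0.423
grip_force: 0.0
```

Run:
```python
from h import *
import cv2
s=readout.read_state();print(s['t'],s['ee_pos'],s['force'])
a=cams.snapshot('scene')[:,:,::-1];b=cams.snapshot('side')[:,:,::-1]
cv2.imwrite('pics/o3.png',np.hstack([cv2.resize(a[100:300,340:540],(400,400)),cv2.resize(b[70:230,220:380],(400,400))]))
```

```text
17.225 [ 0.63113872 -0.00658081  0.22837388] [0.42475658 0.20944204 0.69928066]
```

View pics/o3.png

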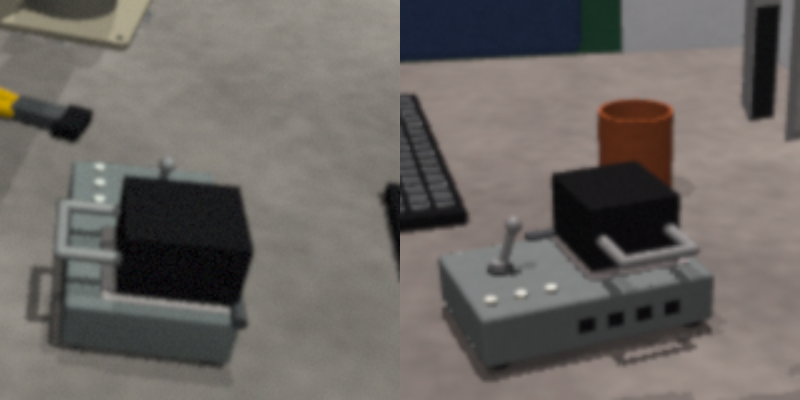

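The guard is shut, the lamp toggle (510,225 in the right half) is unchanged, and the arm is clear. Handing in.

```bash
python3 -c "
from rig import env
print(env.close_job())"
```

```text
the job is handed in; nothing more can be done
None
```

I lifted the guard, pushed the guarded toggle over until it hit its stop, shut the guard again and handed the job in at about 17 s; the uncovered toggle was left as it was, and no verdict came back.

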